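Clear, key and hold down the homogeniser cabinet's cover panel

TASK

First lift the ear defenders off the cabinet's cover panel and hang them over the horizontal rail, astride the bar, and let go of them. Then turn the panel's quarter-turn fastener clockwise until the slot along its wing lines up with the slot marks in the panel, and push the sprung panel down with the fingers until it is flush with the cabinet's frame. Finish holding it there: the program ends with the fingers still pressing the panel home, and the beaker, dish, spatula and bottle standing around are left where they were.

Things in the scene. Friction and masses are not known exactly. Their poses are not given: they have to be found in the camera images.
- muffs_crown (a point): Centre of the ear defenders' crown, a rigid black block 48 long (x), 26 wide (y), 36 tall (z): grip it across its width. x runs from cup to cup, y through the loop, z up. The crown's underside, 18 below this point, rests on the bar when hung; fingertips reaching below it would meet the bar. Cup bottoms are 108 below this point. All sizes in mm.
- muffs: Ear defenders, an upside-down U of about 0.2 kg, standing upright on two flat-bottomed cups on the cover panel. Origin midway between the cup bottoms, axes as the crown's. Cups span 150 overall along x, 60 wide along y; free gap between them 88; a thin band slopes from the crown down to each cup.
- rail_mid (a point): Middle of the rail's bar, on its axis, 140 above the bench; y runs along the bar, z up. Hung near the middle, one cup on each side of the bar (their x across it, either way round), the ear defenders' crown point is 24 above this point. Cup bottoms pass over the bar when more than 146 above the bench.
- rail: Steel hanging rail: a level bar of 12 diameter, 240 long, between two upright posts on round feet, fixed to the bench. Origin on the bench below the middle of the bar, y along the bar.
- fastener_grip (a point): Quarter-turn fastener on the panel: a steel disc 40 across, 5 thick, with an upright wing 46 long, 12 thick, 36 tall, a dark slot along the wing's top. The point is on its vertical axis, 30 above the panel's top face, 11 below the wing's top. The wing lies along this frame's y, which turns with it: grip it across the 12 from above.
- fastener (a joint): Angle, rad, growing clockwise seen from above. 1.571: wing along the panel's x, in line with the dark slot marks on either side of the disc (aligned). 0: wing along the panel's y. Starts at 0.1 to 0.6; no stop at aligned (stops at -0.2, 2.3). Friction 0.05 Nm, stays where left. Unless it is within about 10 degrees of aligned, a cross bar below stops the panel after about 1 mm.
- press_pad (a point): Centre of the square rubber pad (56), level with the panel's top face, a good place to press; the ear defenders stand over it at first. Axes are the panel's: z up, x its short and y its long side; the fastener's axis is 105 away along +y.
- panel (a joint): How far the panel is pushed down, m: 0 = raised by its springs, 0.008 = flush with the frame, on a hard stop. The springs push back with 4 N at the top and 9 N when home, and lift it when it is let go.
- panel_mid (a point): Cover panel in the top of a beige cabinet (240 by 280, 110 tall, fixed to the bench): an aluminium plate 180 (x) by 220 (y), carrying the fastener. It moves only straight down and up. The point is the centre of its top face, which starts 118 above the bench, 8 above the cabinet's frame.
- beaker: open glass beaker, 86 across, 120 tall (mm); a bystander, loose, to be left alone; origin at the centre of its underside
- dish: flat closed round clear culture dish, 84 across, 16 tall (mm); a bystander, loose, to be left alone; origin at the centre of its underside
- spatula: lab spatula lying on the bench, 200 long (mm); a bystander, loose, to be left alone; origin at the centre of its underside
- wash_bottle: white plastic bottle, 64 across, 180 tall (mm); a bystander, loose, to be left alone; origin at the centre of its underside
There are look-alikes about, which are no part of the job. Leave any orange look-alike of the muffs alone.

How it is judged:
By the outcome, as a careful person would: the job done as asked, in the order asked, and still so for the second after the job is handed in, while the arm keeps its last pose, push and grip.
It also fails if it takes over 62 s, if anything falls off the work surface, if the arm or the gripper's body presses on something with over 40 N, if the wrist force passes 120 N, or if a joint passes its speed limit or range.

ROBOT

A 7-joint arm with a two-finger parallel gripper is mounted at the origin on the work surface. World frame = base frame: x ahead of the robot, y to its left, z up, the work surface at z = 0. Lengths are in m, angles in degrees, forces in N, time in s.
With the tool pointing down it reaches from about 0.35 to 0.775 m from the base axis. Payload 3.1 kg.
Tool frame: the origin (TCP) lies on the centre line of the jaws, within the pads' length; the fingertips stand 17 mm ahead of it and the grasp point (between the pads) lies 2 mm behind it (robot.tip_reach is the distance from the TCP to the fingertips, in m); z points along the fingers, y is the direction in which the jaws open and shut (so a half turn about z gives the same grasp; the last joint's range is limited). The gripper opens to 85 mm and grips with 20 to 120 N. Pads are 22 mm wide; open, the fingers measure 114 mm over their backs; the gripper's body (76 mm by 85 mm) begins 54 mm behind the grasp point. The pads swing forward as they close: fully open they stand 13 mm farther back than shut.
Start: joints at [73.642, 17.813, 0.802, 86.603, -0.252, 75.585, -1.558], TCP at [0.133, -0.534, 0.248] pointing down, gripper open.
Joint ranges: [-154.91, 154.91], [-16.99, 109.72], [-72.82, 74.43], [7.12, 147.25], [-82.49, 262.49], [11.32, 116.49], [-174.64, 174.64]. Speed limits (degrees/s): [159.86, 159.86, 180, 180, 180, 180, 180].

INTERFACE

Orientations are given as [roll, pitch, yaw] about the fixed x, y, z axes, in that order (R = Rz(yaw) Ry(pitch) Rx(roll)).
In Python, from station import robot, fingers, vision, workorder, recognise gives the robot as it stands. Calls block until the motion is done:
- robot.move_to(position, orientation): joint-space move of the TCP to a pose.
- robot.line_to(position, orientation=None, velocity=0.15, f_stop=None): straight line of the TCP; orientation=None keeps the orientation; velocity is the mean speed in m/s. With f_stop (N) it stops when the force on the tool has changed by that much, and returns True; else False.
- robot.move_j(angles): joint-space move.
- fingers.gripper_to(opening, force=None): opening from 0.0 (shut) to 1.0 (fully open); force is the grip in N (None keeps the last); returns when the fingers have stopped.
- robot.pause(seconds).
- robot.inverse_kinematics(position, orientation): joint angles nearest the present ones, or None.
- vision.grab_frame(name): name is "scene" or "side" or "wrist"; returns the picture (480x640x3 uint8, red, green, blue); there is no depth.
- vision.calibration(name): a dict with "mtx" (3x3 intrinsics, pixels), "extrinsics" (4x4, takes a point from world to camera coordinates); the wrist camera has in their place "T_tool_cam" (4x4, takes a point from camera to tool coordinates, whose origin is the TCP and whose axes are the flange's). Camera axes: x right, y up, looking along -z (the intrinsics and any distortion apply to the point x, -y, -z); pixel columns grow to the right and rows downward; lengths in m; the calibration is good to about 2 mm. A picture is of the moment at which its call begins: read the wrist's pose just before it. calibration takes no time and is no camera call.
A pose or a line that the arm cannot do raises robot.PlanningError and nothing moves.
- workorder.close_job(): hands the job in, once; it reports no verdict.
Trained networks look in the newest picture that a camera, given by its name, has taken for a name from the list of things; names that differ only in an ending like _2 or _b are one class to them, and where a whole thing is asked for, a point or a joint stands for the part that bears it (a point fixed in the world has none). Each returns a list of dicts, best first, with "p" (0 to 1); they miss things now and then, are a little off and sometimes report something else, mostly with a low value. They report only what shows in the picture. A call takes as long as a camera call. They do not tell look-alikes from the thing itself.
- recognise(label, camera): "rect" ([centre column, centre row, width, height] in pixels, round what is visible of it).
Readings, each from a call of its own:
- robot.current_time_s(): time.
- robot.current_joint_positions(): joint angles.
- robot.current_dq(): joint speeds.
- robot.current_joint_torque(): joint torques, N m.
- robot.current_tool_pos(): TCP position.
- robot.current_eef_rot(): TCP orientation.
- robot.current_contact_force(): force on the tool from outside, world axes, zero at the start.
- robot.current_torque(): the same for the moment, N m.
- robot.current_finger_gap(): opening from 0.0 (shut) to 1.0 (fully open).
Only numpy, scipy, OpenCV 4.12 (cv2) and the standard library are available. Lean on these libraries where they do the work, as an engineer would, in place of code of your own. Each camera call takes 0.05 s, during which the arm holds its last target.

## Working session

There is one attempt and no reset: what is moved stays moved. The work goes in short steps, each a Python script; the robot and the scene stay as the last script left them, time stands still between calls to the robot, and variables do not carry over. Pictures are saved under pics/ and viewed, and the job is handed in when it is done.

```bash
ls; mkdir -p pics; python3 - <<'E'
from station import robot, fingers, vision, workorder, recognise
import cv2
print(robot.current_time_s())
for n in ["scene","side","wrist"]:
    f=vision.grab_frame(n); cv2.imwrite(f"pics/a_{n}.png",f[:,:,::-1])
    c=vision.calibration(n); print(n,c)
    for l in ["muffs","muffs_crown","rail","fastener","fastener_grip","press_pad","panel"]:
        try:
            print(l,[(r['p'],[round(x) for x in r['rect']]) for r in recognise(l,n)][:3])
        except Exception as e: print(l,e)
print(robot.current_time_s(),robot.current_tool_pos(),robot.current_eef_rot())
E
```

```text
pics
0.0
scene {'mtx': array([[539.73336556,   0.        , 318.6821611 ],
       [  0.        , 539.73336556, 245.23518925],
       [  0.        ,   0.        ,   1.        ]]), 'extrinsics': array([[ 0.82984105,  0.55799247, -0.00286887, -0.44499348],
       [-0.462474  ,  0.69064548,  0.55599156,  0.15225512],
       [ 0.31222048, -0.46005784,  0.83118299, -1.3799505 ],
       [ 0.        ,  0.        ,  0.        ,  1.        ]])}
muffs [(0.86, [227, 362, 86, 74]), (0.75, [264, 321, 24, 26]), (0.56, [134, 330, 84, 58])]
muffs_crown [(0.74, [226, 364, 88, 74]), (0.56, [133, 332, 78, 56])]
rail [(0.57, [363, 197, 95, 106]), (0.52, [264, 323, 27, 26])]
fastener [(0.8, [264, 326, 24, 26]), (0.22, [430, 346, 44, 61])]
fastener_grip [(0.73, [263, 321, 23, 28]), (0.72, [277, 254, 36, 32]), (0.45, [245, 358, 151, 147])]
press_pad [(0.58, [243, 355, 149, 142])]
panel []
side {'mtx': array([[557.14264879,   0.        , 321.37990251],
       [  0.        , 557.14264879, 244.62900158],
       [  0.        ,   0.        ,   1.        ]]), 'extrinsics': array([[ 0.9994085 , -0.03227064,  0.0118
[... 576 characters left out ...]
, 321.37556613],
       [  0.        , 330.69371178, 238.83898465],
       [  0.        ,   0.        ,   1.        ]]), 'T_tool_cam': array([[ 3.41560212e-04,  9.64115467e-01,  2.65483048e-01,
         6.75014688e-02],
       [ 9.99999848e-01, -2.14430766e-04, -5.07844634e-04,
         2.99662182e-04],
       [-4.32693133e-04,  2.65483181e-01, -9.64115394e-01,
        -1.26149640e-01],
       [ 0.00000000e+00,  0.00000000e+00,  0.00000000e+00,
         1.00000000e+00]])}
muffs [(0.88, [156, 40, 111, 78])]
muffs_crown [(0.74, [158, 38, 110, 77])]
rail []
fastener []
fastener_grip []
press_pad []
panel []
1.2 [ 0.1327908  -0.53374093  0.2483129 ] [1.79999752e+02 1.72674075e-04 1.39710972e+01]
```

View pics/a_scene.png

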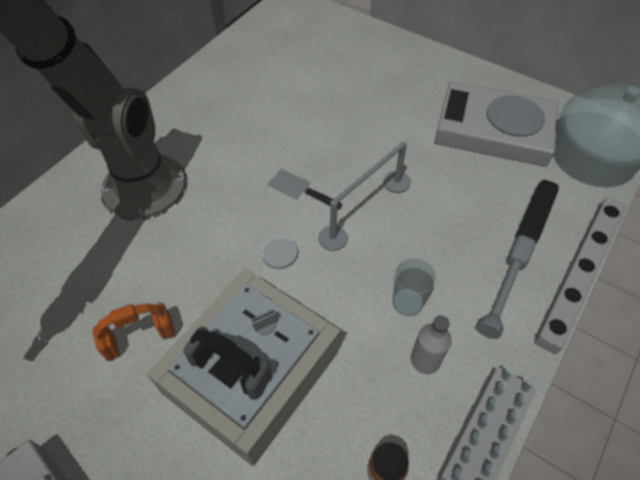

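View pics/a_side.png

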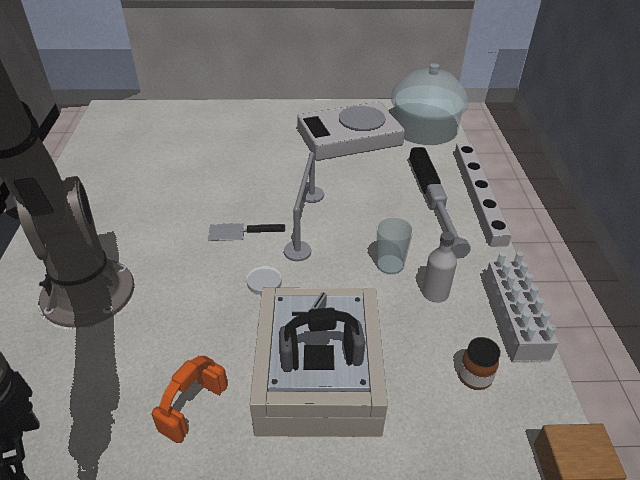

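View pics/a_wrist.png

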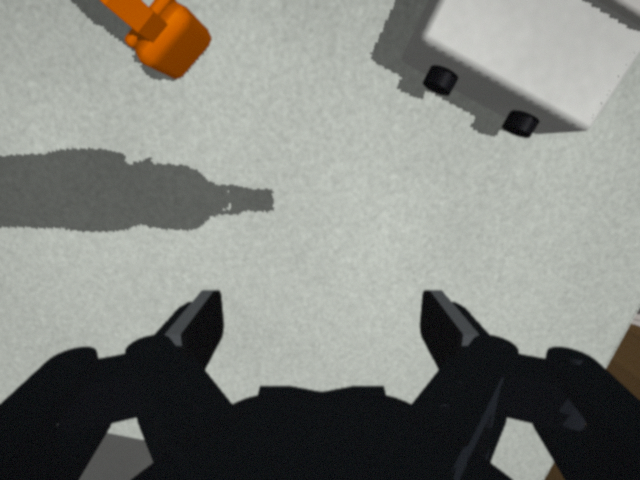

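The scene and side views show the black muffs on the cabinet (side, about 320,340), the orange look-alike lying at about (190,397), and the rail at about (304,207). I'll enlarge the relevant parts.

```bash
cat > h.py <<'E'
from station import robot, fingers, vision, workorder, recognise
import numpy as np, cv2
from scipy.spatial.transform import Rotation as R
def cam(n):
    c=vision.calibration(n)
    if n!="wrist": return c["mtx"],np.array(c["extrinsics"])
    T=np.eye(4);T[:3,:3]=R.from_euler('xyz',robot.current_eef_rot(),degrees=True).as_matrix();T[:3,3]=robot.current_tool_pos()
    return c["mtx"],np.linalg.inv(T@c["T_tool_cam"])
def proj(C,P):
    K,E=C;P=np.atleast_2d(P);p=(E[:3,:3]@P.T).T+E[:3,3];p=p*[1,-1,-1]
    q=(K@p.T).T;return q[:,:2]/q[:,2:]
def ray(C,uv,z):
    K,E=C;d=np.linalg.inv(K)@[uv[0],uv[1],1];d=E[:3,:3].T@(d*[1,-1,-1]);o=-E[:3,:3].T@E[:3,3]
    return o+d*(z-o[2])/d[2]
def crop(f,name,x0,y0,x1,y1,s):
    cv2.imwrite(f"pics/{name}.png",cv2.resize(f[y0:y1,x0:x1,::-1],None,fx=s,fy=s,interpolation=cv2.INTER_CUBIC))
E
python3 - <<'E'
import cv2
for n,b in [("scene",(140,260,360,470)),("side",(240,280,400,440))]:
    f=cv2.imread(f"pics/a_{n}.png");x0,y0,x1,y1=b
    cv2.imwrite(f"pics/b_{n}.png",cv2.resize(f[y0:y1,x0:x1],None,fx=600/(y1-y0),fy=600/(y1-y0),interpolation=cv2.INTER_CUBIC))
E
```

```text
(no output)
```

View pics/b_scene.png

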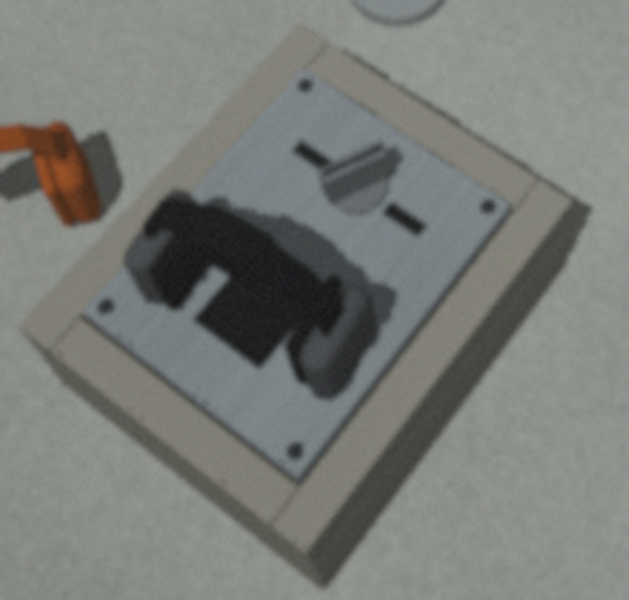

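View pics/b_side.png

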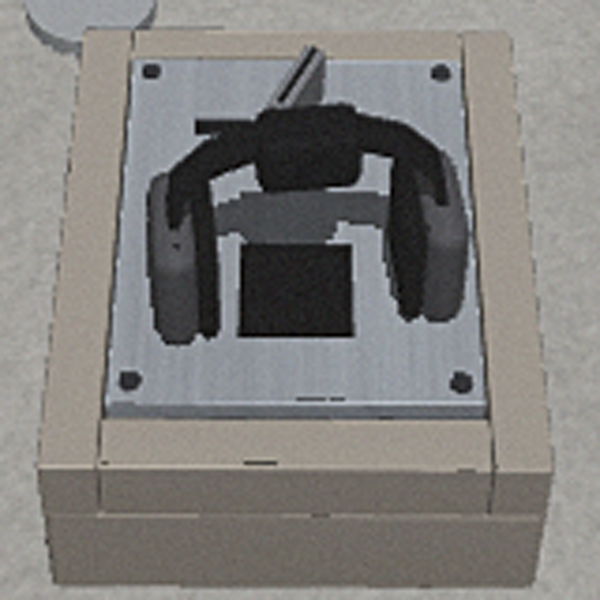

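```bash
python3 - <<'E'
from h import *
S=cam("side");C=cam("scene")
s=lambda x,y:(240+x/3.75,280+y/3.75); c=lambda x,y:(140+x/2.857,260+y/2.857)
def pr(n,p): print(n,np.round(p,4))
cs=np.array([ray(S,s(*p),.118) for p in [(133,60),(460,60),(490,405),(106,402)]])
cc=np.array([ray(C,c(*p),.118) for p in [(302,70),(512,207),(297,480),(82,315)]])
for n,q in(("side",cs),("scene",cc)):
    pr(n,q); pr("mid",q.mean(0)); print([np.degrees(np.arctan2(*(q[i]-q[j])[[1,0]])) for i,j in((1,0),(2,3),(0,3),(1,2))])
pr("pad",np.mean([ray(S,s(*p),.118) for p in [(240,243),(350,243),(355,337),(238,337)]],0))
pr("crown side",ray(S,s(309,147),.226))
pr("crown scene",ray(C,c(265,262),.226))
pr("wing side",ray(S,s(313,48),.159));pr("wing scene",ray(C,c(360,168),.159))
# slot marks scene
pr("marks mid",ray(C,c(359,187),.118))
# rail ends from images: side bar (313,152)-(297,212) ; scene (334,205)-(403,147)
for n,cm,e in(("side",S,[(312,153),(297,212)]),("scene",C,[(403,147),(334,203)])):
    a,b=[ray(cm,x,.140) for x in e];pr("rail "+n,[a,b,(a+b)/2]);print(np.linalg.norm(a-b),np.degrees(np.arctan2(*(a-b)[[1,0]])))
E
python3 - <<'E'
import cv2
for n,b in [("scene",(300,120,440,260)),("side",(250,130,370,270))]:
    f=cv2.imread(f"pics/a_{n}.png");x0,y0,x1,y1=b
    cv2.imwrite(f"pics/c_{n}.png",cv2.resize(f[y0:y1,x0:x1],None,fx=600/(y1-y0),fy=600/(y1-y0),interpolation=cv2.INTER_CUBIC))
E
```

```text
side [[ 0.4464 -0.1311  0.118 ]
 [ 0.6252 -0.135   0.118 ]
 [ 0.6202 -0.354   0.118 ]
 [ 0.44   -0.348   0.118 ]]
mid [ 0.5329 -0.242   0.118 ]
[np.float64(-1.2237441475092323), np.float64(-1.9191297510314331), np.float64(88.30576187109659), np.float64(88.6879756480501)]
scene [[ 0.4475 -0.1298  0.118 ]
 [ 0.6282 -0.1344  0.118 ]
 [ 0.6202 -0.3539  0.118 ]
 [ 0.4422 -0.3491  0.118 ]]
mid [ 0.5345 -0.2418  0.118 ]
[np.float64(-1.4537028366074474), np.float64(-1.5354198440339315), np.float64(88.59380520176701), np.float64(87.9154013530851)]
pad [ 0.5309 -0.2855  0.118 ]
crown side [ 0.536  -0.2862  0.226 ]
crown scene [ 0.557 -0.283  0.226]
wing side [ 0.5431 -0.1624  0.159 ]
wing scene [ 0.542  -0.1818  0.159 ]
marks mid [ 0.535  -0.1793  0.118 ]
rail side [[0.5311 0.3667 0.14  ]
 [0.4908 0.1147 0.14  ]
 [0.511  0.2407 0.14  ]]
0.2551313016530611 80.92322057113861
rail scene [[0.5342 0.3568 0.14  ]
 [0.4907 0.1279 0.14  ]
 [0.5124 0.2424 0.14  ]]
0.23302165951595746 79.25093092585506
```

View pics/c_scene.png

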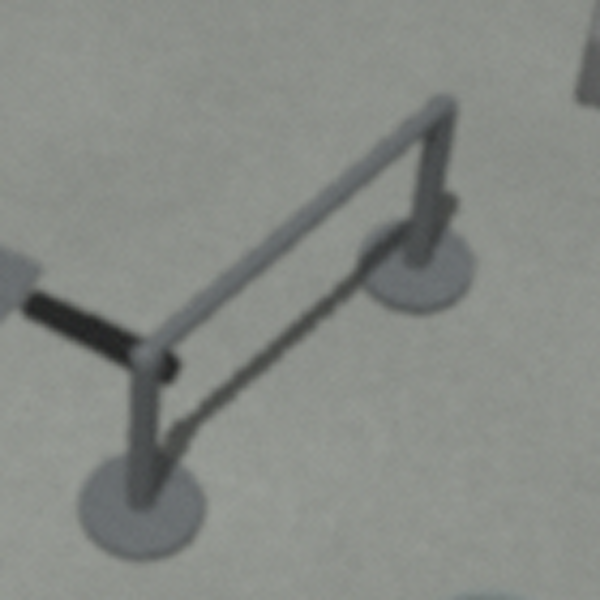

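View pics/c_side.png

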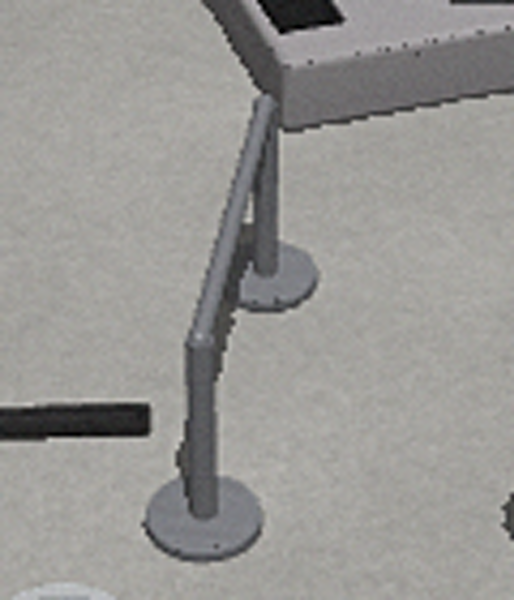

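The panel centre is at about (0.534,-0.242) and yawed -1.5°, and the rail middle is at about (0.512,0.242) with its bar at about 80°. Next I look at the muffs from above with the wrist camera.

```bash
python3 - <<'E'
from h import *
robot.line_to([0.133,-0.534,0.40],velocity=.3)
robot.move_to([0.535,-0.286,0.42],[180,0,0])
print(robot.current_time_s(),robot.current_tool_pos(),robot.current_joint_positions())
f=vision.grab_frame("wrist");crop(f,"d_wrist",0,0,640,480,1.25)
for l in ["muffs","muffs_crown","fastener"]:
    print(l,[(r['p'],np.round(r['rect'])) for r in recognise(l,"wrist")][:3])
W=cam("wrist");print(W); print(proj(W,[[.536,-.286,.226],[.536,-.286,.244],[.531,-.2855,.118],[.536,-.18,.159]]))
E
```

```text
3.5833 [ 0.53408256 -0.28756654  0.4197918 ] [ 34.47804031  25.42174272 -14.42457749  52.65747544   6.36556404
 102.58486819 -67.36587956]
muffs [(0.83, array([319., 204.,  63., 134.])), (0.7, array([337., 336.,  91.,  85.]))]
muffs_crown [(0.76, array([337., 334.,  88.,  80.])), (0.66, array([319., 205.,  60., 133.])), (0.31, array([ 47., 219.,  91.,  51.]))]
fastener [(0.74, array([232., 202.,  41.,  28.])), (0.63, array([51., 45., 98., 90.]))]
(array([[330.69371178,   0.        , 321.37556613],
       [  0.        , 330.69371178, 238.83898465],
       [  0.        ,   0.        ,   1.        ]]), array([[-1.76405593e-03, -9.99998119e-01,  8.06852547e-04,
        -2.86813190e-01],
       [ 9.64089027e-01, -1.91498831e-03, -2.65572366e-01,
        -4.35802409e-01],
       [ 2.65573411e-01,  3.09393180e-04,  9.64090591e-01,
        -6.86365751e-01],
       [ 0.00000000e+00,  0.00000000e+00,  0.00000000e+00,
         1.00000000e+00]]))
[[319.77703907 217.06696517]
 [319.70277624 220.96179843]
 [319.72449329 204.10656666]
 [230.2949484  205.77838749]]
```

View pics/d_wrist.png

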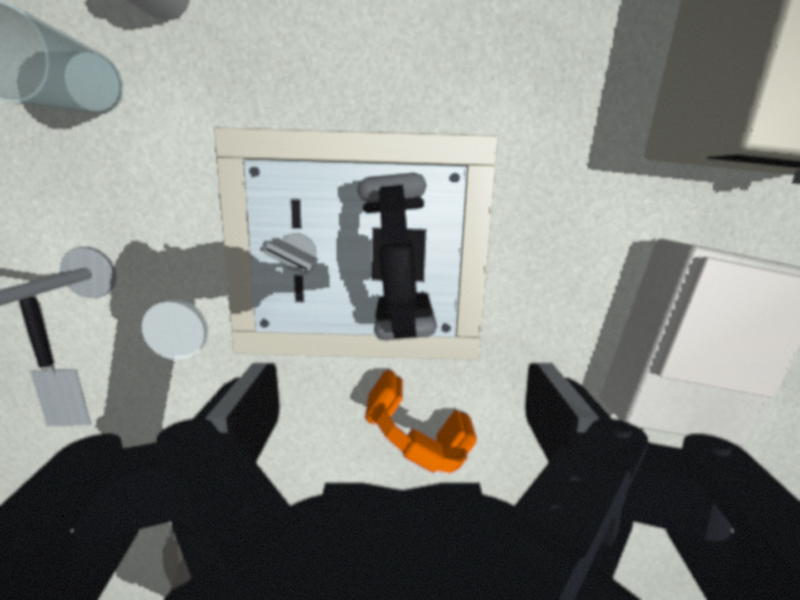

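```bash
python3 - <<'E'
import cv2
f=cv2.imread("pics/d_wrist.png");f=f[120:360,200:500]
f=cv2.convertScaleAbs(f,alpha=1.0);f=(255*(f/255.)**.55).astype('uint8')
cv2.imwrite("pics/e_wrist.png",cv2.resize(f,None,fx=2.5,fy=2.5,interpolation=cv2.INTER_CUBIC))
E
```

```text
(no output)
```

View pics/e_wrist.png

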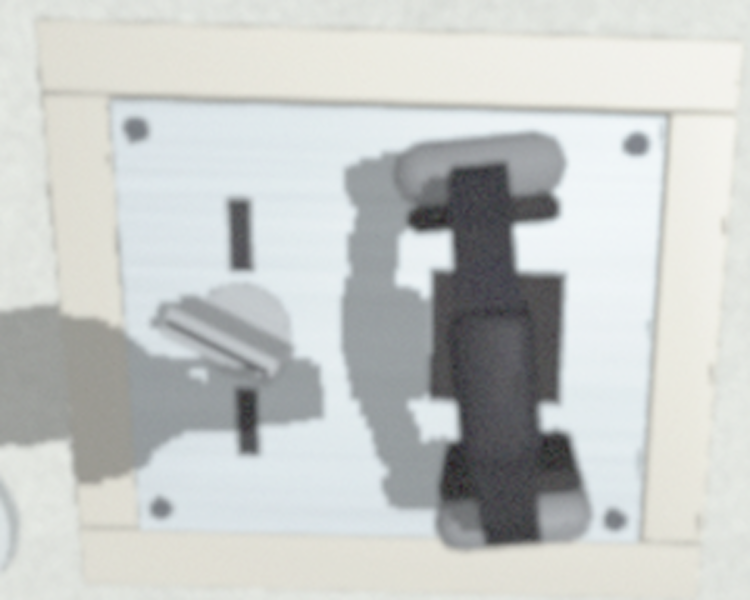

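```bash
python3 - <<'E'
from h import *
W=cam("wrist"); S=cam("side");C=cam("scene")
w=lambda x,y:((200+x/2.5)/1.25,(120+y/2.5)/1.25)
for z in (.15,.17,.19):
    a=ray(W,w(482,168),z);b=ray(W,w(515,515),z);print(z,a,b,np.linalg.norm(a-b),(a+b)/2,np.degrees(np.arctan2(*(a-b)[[1,0]])))
print("pads slope", [np.degrees(np.arctan2(-(q-p)[0],(q-p)[1]))for p,q in [(ray(W,w(558,207),.15),ray(W,w(410,219),.15)),(ray(W,w(563,160),.17),ray(W,w(400,175),.17)),(ray(W,w(527,312),.244),ray(W,w(455,317),.244))]])
print("crown far edge",ray(W,w(491,313),.244))
pc=np.array([ray(W,w(*p),.118) for p in [(110,98),(667,113),(642,543),(140,530)]]);print("panel",pc,pc.mean(0))
p=np.array([ray(W,w(*p),.118) for p in [(433,272),(566,275),(558,400),(430,397)]]);print("pad",p.mean(0))
a,b=ray(W,w(240,235),.118),ray(W,w(248,422),.118);print("marks",a,b,(a+b)/2)
a,b=ray(W,w(160,317),.159),ray(W,w(268,373),.159);print("wing slot",a,b,(a+b)/2,np.degrees(np.arctan2(*(a-b)[[1,0]])))
# hypothesis projections: crown at h, yaw
for yaw in (3,5):
  Rm=R.from_euler('z',yaw,degrees=True).as_matrix();o=np.array([.533,-.285,.226])
  P=np.array([[sx*.024,sy*.013,sz*.018] for sz in(1,-1) for sx in (1,-1) for sy in(1,-1)])@Rm.T+o
  q=proj(W,P)*1.25; print((q-[200,120])*2.5)
  q=proj(S,P); print((q-[240,280])*3.75)
E
```

```text
0.15 [ 0.59969314 -0.27949552  0.15      ] [ 0.46393894 -0.29184619  0.15      ] 0.13631486615186436 [ 0.53181604 -0.28567086  0.15      ] 5.198356787092682
0.17 [ 0.59980589 -0.27989628  0.17      ] [ 0.47090428 -0.29162352  0.17      ] 0.12943397980685817 [ 0.53535508 -0.2857599   0.17      ] 5.198356787092677
0.19 [ 0.59991865 -0.28029704  0.19      ] [ 0.47786961 -0.29140084  0.19      ] 0.12255309346185204 [ 0.53889413 -0.28584894  0.19      ] 5.198356787092669
pads slope [np.float64(4.421982720100534), np.float64(4.973407997219382), np.float64(3.8719632344274757)]
crown far edge [ 0.55920722 -0.28370794  0.244     ]
panel [[ 0.62634581 -0.13279886  0.118     ]
 [ 0.62034879 -0.35204282  0.118     ]
 [ 0.43962686 -0.34824982  0.118     ]
 [ 0.44616645 -0.12740823  0.118     ]] [ 0.53312198 -0.24012493  0.118     ]
pad [ 0.53134755 -0.28449675  0.118     ]
marks [ 0.57336967 -0.18021496  0.118     ] [ 0.49497919 -0.17816798  0.118     ] [ 0.53417443 -0.17919147  0.118     ]
wing slot [ 0.54592063 -0.1583328   0.159     ] [ 0.52444706 -0.19755204  0.159     ] [ 0.53518384 -0.17794
[... 267 characters left out ...]
]
[[352.77442545  94.72031112]
 [358.64881705 138.18106799]
 [248.09128052 100.57579701]
 [251.83583288 144.31464873]
 [350.68986021 145.98207704]
 [356.37501208 189.37381479]
 [248.58776849 151.8706186 ]
 [252.24782762 195.53385549]]
[[444.25822198 324.74883198]
 [532.46015812 316.8907003 ]
 [460.61223188 480.21899889]
 [545.29685356 472.96937505]
 [450.32888326 308.02232338]
 [529.47718328 300.94234522]
 [464.84623691 448.7254709 ]
 [541.1506027  442.14050742]]
[[351.57373547  93.4190047 ]
 [359.42685242 136.68395113]
 [247.24904008 102.02427116]
 [253.00441063 145.67983828]
 [349.51996785 144.68255023]
 [357.13505596 187.87943999]
 [247.76669941 153.31766334]
 [253.38716504 196.89558344]]
```

The crown is at (0.535,-0.285,0.226) with yaw about 4.7°. Its width predictions agree in both views. I grasp it, lift, and check.

```bash
python3 - <<'E'
from h import *
S=cam("side");C=cam("scene")
for cm,e in((S,[(314.2,194.2),(297.8,251.3)]),(C,[(397.5,181.8),(333.1,238.3)])):
    a,b=[ray(cm,x,.004) for x in e];print("feet",a,b,(a+b)/2,np.degrees(np.arctan2(*(a-b)[[1,0]])))
for cm,e in((S,[(311.8,153.3),(296.7,209.8)]),(C,[(403.4,144.5),(334.3,202.1)])):
    a,b=[ray(cm,x,.14) for x in e];print("bar",a,b,(a+b)/2,np.degrees(np.arctan2(*(a-b)[[1,0]])))
robot.line_to([.535,-.285,.30],[180,0,4.7],velocity=.2)
robot.line_to([.535,-.285,.233],velocity=.1,f_stop=8)
print(robot.current_tool_pos(),robot.current_contact_force())
fingers.gripper_to(0.0,force=45)
print("gap",robot.current_finger_gap()*85,robot.current_contact_force())
robot.line_to([.535,-.285,.25],velocity=.05)
robot.line_to([.535,-.285,.325],velocity=.15)
robot.pause(.2)
print(robot.current_time_s(),robot.current_tool_pos(),robot.current_finger_gap()*85,robot.current_contact_force())
f=vision.grab_frame("side");crop(f,"f_side",200,200,440,400,3)
f=vision.grab_frame("wrist");crop(f,"f_wrist",0,0,640,480,1.25)
E
```

```text
feet [0.53736892 0.36382995 0.004     ] [0.49047467 0.12555752 0.004     ] [0.51392179 0.24469373 0.004     ] 78.86595193027959
feet [0.53201349 0.36733558 0.004     ] [0.49087435 0.12889224 0.004     ] [0.51144392 0.24811391 0.004     ] 80.21100653801437
bar [0.53051316 0.36522524 0.14      ] [0.49012121 0.12303728 0.14      ] [0.51031719 0.24413126 0.14      ] 80.53139698486063
bar [0.5310437  0.36441088 0.14      ] [0.48989536 0.13034669 0.14      ] [0.51046953 0.24737879 0.14      ] 80.02931976815783
[ 0.53555435 -0.28520821  0.23393733] [ 0.37854128 -0.25419563 -0.29275083]
gap 25.428389955163738 [-0.50672431  0.10072717  1.54839855]
7.2667 [ 0.53433097 -0.28479774  0.32335137] 25.213597099741698 [-1.24715919 -0.78778814 -2.69759128]
```

View pics/f_side.png

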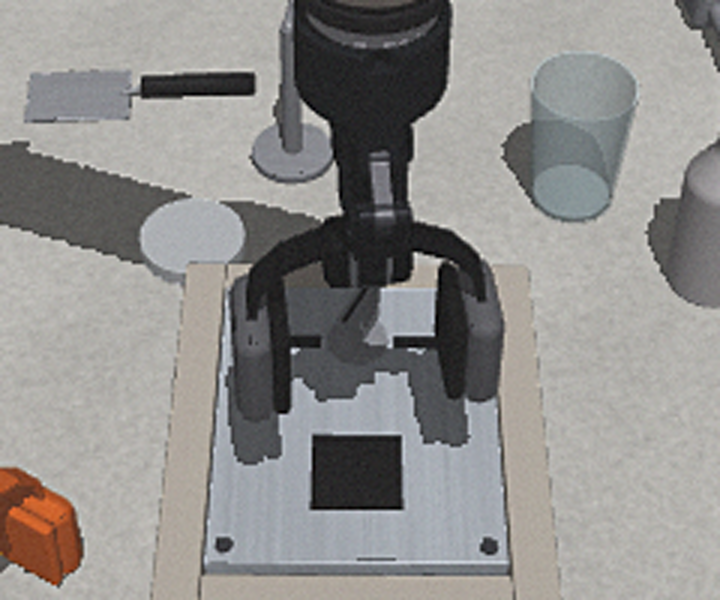

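View pics/f_wrist.png

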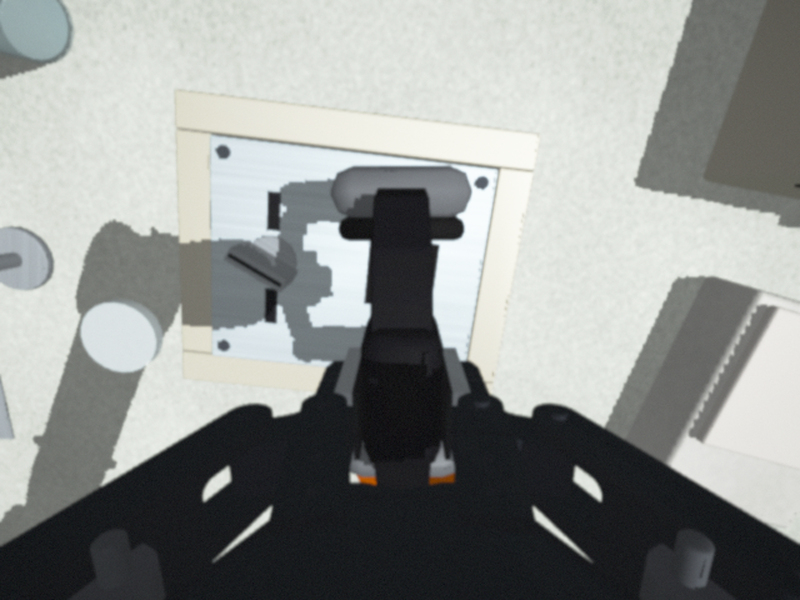

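The muffs are held square in the jaws with a 25 mm gap, and the grip shows no slip. I carry them over the rail and check before lowering.

```bash
python3 - <<'E'
from h import *
robot.line_to([.511,.245,.325],[180,0,-10],velocity=.2)
robot.pause(.2)
print(robot.current_time_s(),robot.current_tool_pos(),robot.current_eef_rot(),robot.current_finger_gap()*85,robot.current_joint_positions())
f=vision.grab_frame("side");crop(f,"g_side",220,60,420,260,3)
f=vision.grab_frame("scene");crop(f,"g_scene",270,60,470,260,3)
f=vision.grab_frame("wrist");crop(f,"g_wrist",0,0,640,480,1.25)
E
```

```text
10.3667 [0.51114269 0.24458637 0.32502767] [ 1.79992251e+02 -4.44235439e-03 -1.00419649e+01] 25.250779032326115 [  -7.60061604   20.68070619  -28.45595707   74.31032257    9.70648087
   87.37027024 -134.97937784]
```

View pics/g_side.png

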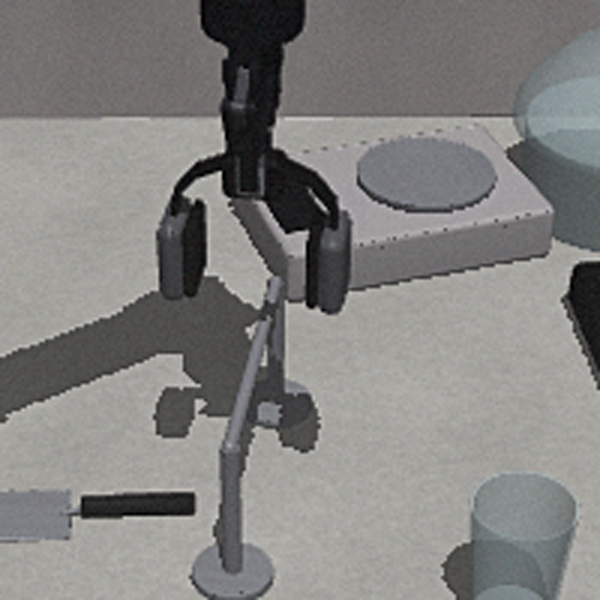

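View pics/g_scene.png

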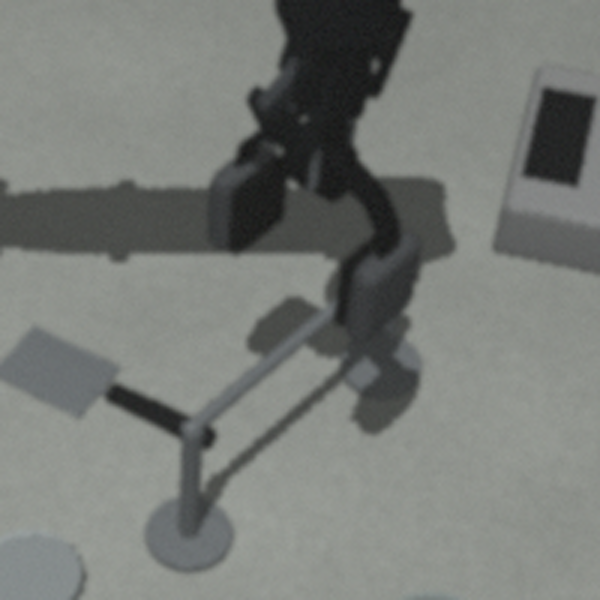

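View pics/g_wrist.png

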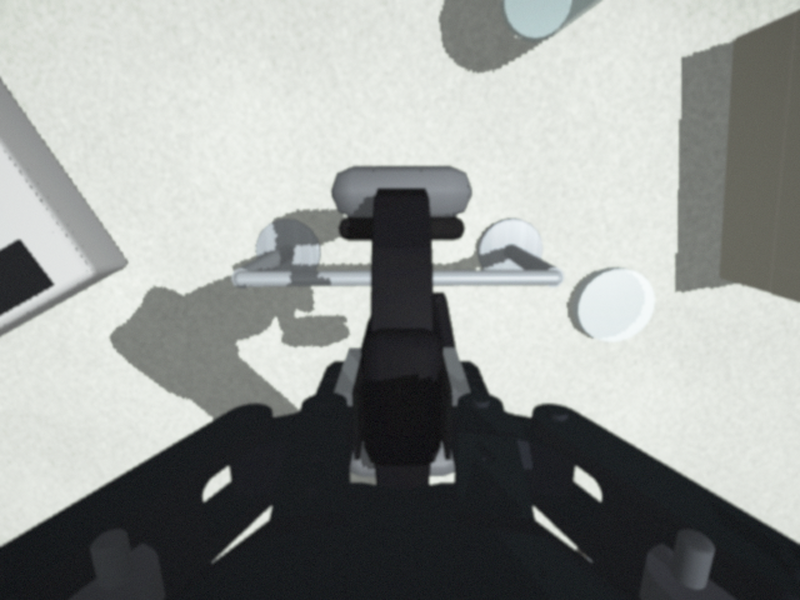

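The wrist view shows the bar level across the picture, with ends at about (234,278) and (563,277), so the yaw is good. I'll compute its position, then lower.

```bash
python3 - <<'E'
from h import *
W=cam("wrist")
a,b=[ray(W,np.array(x)/1.25,.14) for x in [(234,279),(563,278)]]
m=(a+b)/2;print(a,b,m,np.linalg.norm(a-b),np.degrees(np.arctan2(*(a-b)[[1,0]])))
t=(m[:2]+[.5105,.245])/2
print("target",t)
x,y=m[:2] if np.linalg.norm(m[:2]-[.5105,.245])<.012 else t
x,y=(np.array([x,y])*2+[.511,.245])/3
print(x,y)
robot.line_to([x,y,.30],velocity=.15)
robot.line_to([x,y,.190],velocity=.1,f_stop=10)
hit=robot.line_to([x,y,.166],velocity=.03,f_stop=4)
print(hit,robot.current_time_s(),robot.current_tool_pos(),robot.current_contact_force(),robot.current_finger_gap()*85)
f=vision.grab_frame("side");crop(f,"h_side",220,60,420,260,3)
f=vision.grab_frame("scene");crop(f,"h_scene",270,60,470,260,3)
E
```

```text
[0.53106656 0.37230266 0.14      ] [0.48785538 0.12253319 0.14      ] [0.50946097 0.24741792 0.14      ] 0.2534797676538151 80.18474057063162
target [0.50998048 0.24620896]
0.5099739793936876 0.24661194860489744
True 12.7 [0.50981103 0.24648485 0.17125704] [-0.44738103 -0.1230255   4.45806357] 25.13285307738089
```

View pics/h_side.png

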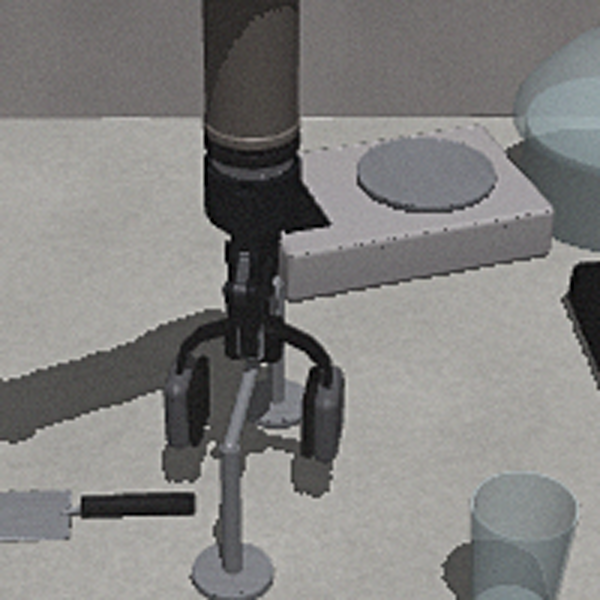

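View pics/h_scene.png

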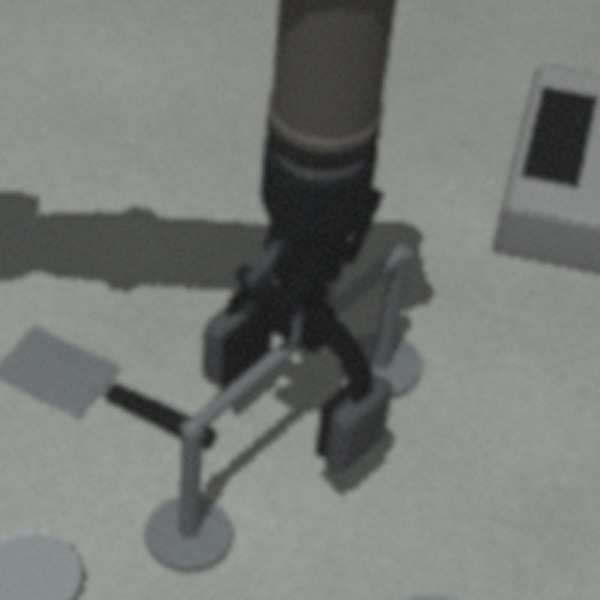

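Contact came at z=0.171, as predicted, with one cup on each side of the bar. I release and back off.

```bash
python3 - <<'E'
from h import *
fingers.gripper_to(0.45); robot.pause(.2); fingers.gripper_to(0.75)
p=robot.current_tool_pos()
robot.line_to([p[0],p[1],.22],velocity=.06)
robot.line_to([p[0],p[1],.33],velocity=.2)
print(robot.current_time_s(),robot.current_tool_pos())
f=vision.grab_frame("side");crop(f,"i_side",220,60,420,260,3)
f=vision.grab_frame("scene");crop(f,"i_scene",270,60,470,260,3)
f=vision.grab_frame("wrist");crop(f,"i_wrist",0,0,640,480,1.25)
E
```

```text
15.3333 [0.50835681 0.24538119 0.32860111]
```

View pics/i_side.png

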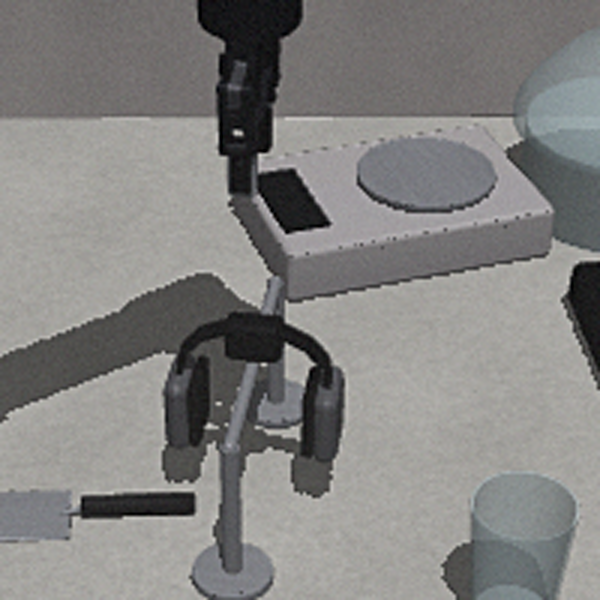

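View pics/i_wrist.png

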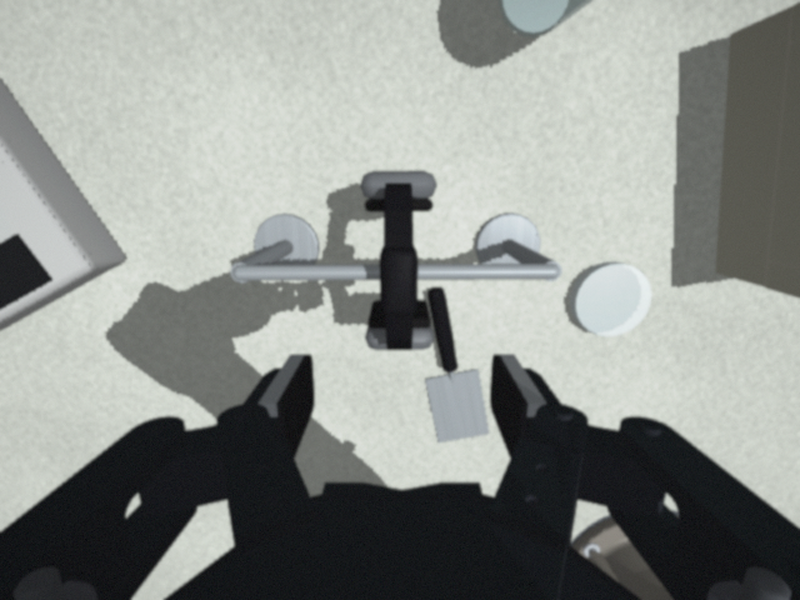

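The muffs hang centred astride the bar, with the crown at wrist pixel (398,275). Now the fastener: check reach at the start and end yaw, move above it, and refine.

```bash
python3 - <<'E'
from h import *
for yaw in (61.3,-1.5,-118.7,-181.5):
    for z in (.30,.147):
        q=robot.inverse_kinematics([.5345,-.179,z],[180,0,yaw]);print(yaw,z,None if q is None else np.round(q,1))
robot.move_to([.5345,-.179,.30],[180,0,61.3])
print(robot.current_time_s(),robot.current_tool_pos(),robot.current_joint_positions())
f=vision.grab_frame("wrist");crop(f,"j_wrist",170,90,490,330,2.5)
f=vision.grab_frame("side");crop(f,"j_side",220,270,420,430,3)
f=vision.grab_frame("scene");cv2.imwrite("pics/j_scene.png",f[:,:,::-1])
E
```

```text
61.3 0.3 [ 35.7  20.4 -26.7  77.9   9.1  83.8 -19.2]
61.3 0.147 [ 36.4  26.2 -27.   92.3  12.8  64.6 -22.5]
-1.5 0.3 [ 32.1  19.7 -21.4  78.1   7.1  83.5 -80.5]
-1.5 0.147 [ 33.5  25.5 -22.9  92.4  10.7  64.3 -83.6]
-118.7 0.3 [ -25.    27.9   64.6   80.3  -25.    87.1 -170.6]
-118.7 0.147 [ -14.6   28.7   44.3   94.3  -21.5   65.9 -173.5]
-181.5 0.3 [ 56.   29.3 -61.7  77.1  25.6  88.1  85.3]
-181.5 0.147 [ 57.2  37.5 -61.7  91.5  34.3  72.   77.9]
17.2417 [ 0.53481379 -0.17773027  0.29999423] [ 35.68406612  20.38034849 -26.78716018  77.92821857   9.034069
  83.79878799 -19.23480102]
```

View pics/j_wrist.png

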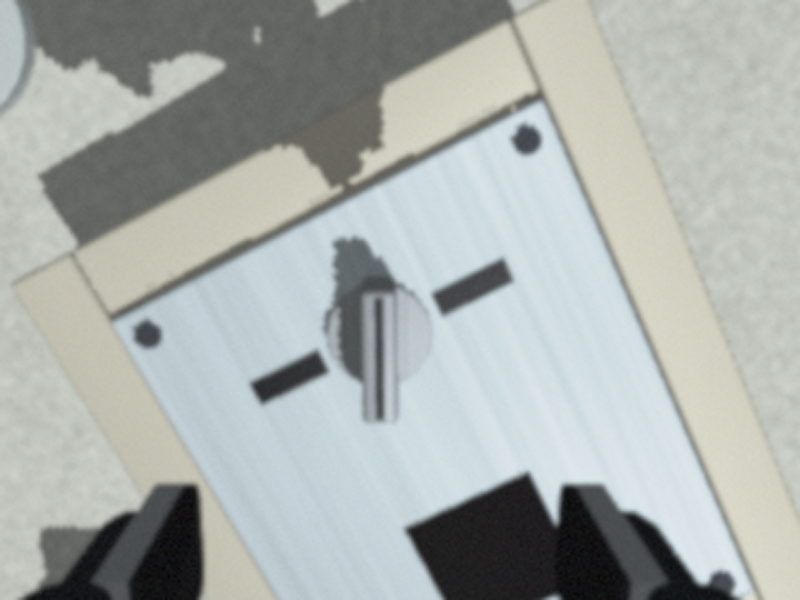

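View pics/j_side.png

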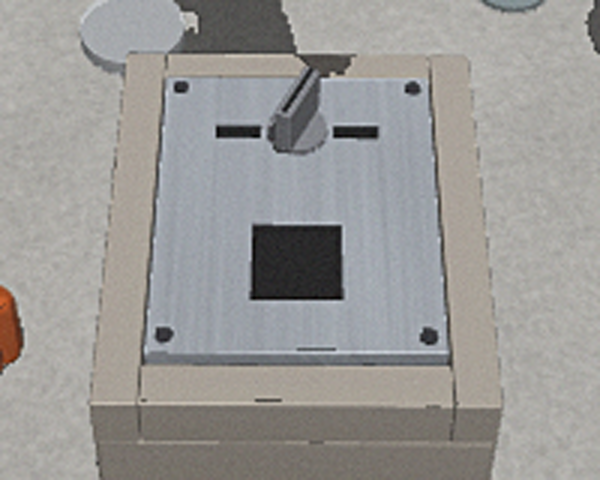

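The slot is vertical in the wrist view at column 379, so the yaw matches. The slot marks are centred at about (289,377) and (473,286).

```bash
python3 - <<'E'
from h import *
W=cam("wrist");S=cam("side")
w=lambda x,y:(170+x/2.5,90+y/2.5)
a,b=ray(W,w(379,297),.159),ray(W,w(380,420),.159);print("slot",a,b,(a+b)/2,np.linalg.norm(a-b),np.degrees(np.arctan2(*(a-b)[[1,0]])))
for c,e in ((W,[w(473,286),w(289,377)]),(S,[(220+355/3,270+131/3),(220+238/3,270+132/3)])):
    c_,d=[ray(c,x,.118) for x in e];print("marks",c_,d,(c_+d)/2,np.degrees(np.arctan2(*(c_-d)[[1,0]])))
print("pad side",ray(S,(220+297/3,270+262/3),.118))
print(proj(W,[[.5345,-.179,.118]]))
E
```

```text
slot [ 0.54460958 -0.16144375  0.159     ] [ 0.52463309 -0.19886151  0.159     ] [ 0.53462134 -0.18015263  0.159     ] 0.0424163850396221 61.90325658694707
marks [ 0.57417203 -0.18118647  0.118     ] [ 0.4955225  -0.17882495  0.118     ] [ 0.53484727 -0.18000571  0.118     ] -1.7198430954750563
marks [ 0.57259673 -0.18133695  0.118     ] [ 0.49511512 -0.18049731  0.118     ] [ 0.53385592 -0.18091713  0.118     ] -0.6208677540376486
pad side [ 0.53109141 -0.28611505  0.118     ]
[[321.02894444 222.13608973]]
```

```bash
python3 - <<'E'
from h import *
fingers.gripper_to(0.5)
robot.line_to([.5345,-.180,.20],[180,0,61.7],velocity=.15)
hit=robot.line_to([.5345,-.180,.148],velocity=.06,f_stop=6)
print(hit,robot.current_tool_pos(),robot.current_contact_force())
fingers.gripper_to(0.0,force=35)
print("gap",robot.current_finger_gap()*85,robot.current_contact_force())
for t in np.linspace(61.7,-1.6,5)[1:]:
    q=np.array(robot.current_joint_positions());yaw=robot.current_eef_rot()[2]
    q[6]+=t-yaw; robot.move_j(q)
    print(t,robot.current_eef_rot(),robot.current_tool_pos(),robot.current_contact_force(),robot.current_torque())
print(robot.current_time_s())
f=vision.grab_frame("side");crop(f,"k_side",220,270,420,430,3)
f=vision.grab_frame("wrist");crop(f,"k_wrist",170,90,490,330,2.5)
E
```

```text
False [ 0.53490924 -0.180055    0.14843487] [ 0.02186244 -0.23900544  0.56717655]
gap 11.260995454764949 [-3.55924371  1.74096568  4.29232681]
45.875 [-1.79933818e+02  3.92936988e-02  4.60496416e+01] [ 0.5338564  -0.17951084  0.14860403] [-2.47884468  0.52013414  2.35298946] [ 0.22739534  0.42813152 -0.04333217]
30.05 [-1.79928621e+02  6.58677753e-02  3.03086147e+01] [ 0.53372188 -0.17942182  0.14859218] [-2.760054    1.37270917  2.30181969] [0.13116365 0.39671801 0.01305635]
14.225000000000001 [-1.79937700e+02  8.59709688e-02  1.45209405e+01] [ 0.53367974 -0.17929776  0.14861414] [-3.0290116   1.11105148  3.31825704] [ 0.22517103  0.39993208 -0.04738915]
-1.6 [-1.79951480e+02  1.07560802e-01 -1.29462778e+00] [ 0.53362629 -0.17918523  0.14859863] [-2.21933993  0.6584352   2.66589671] [ 0.16359421  0.43128487 -0.0445125 ]
21.4083
```

View pics/k_side.png

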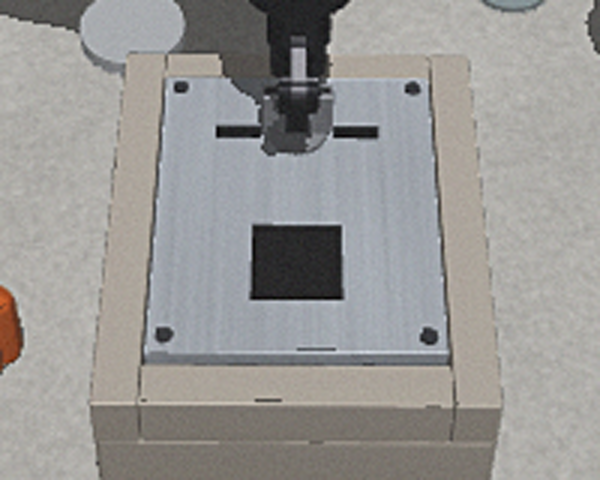

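View pics/k_wrist.png

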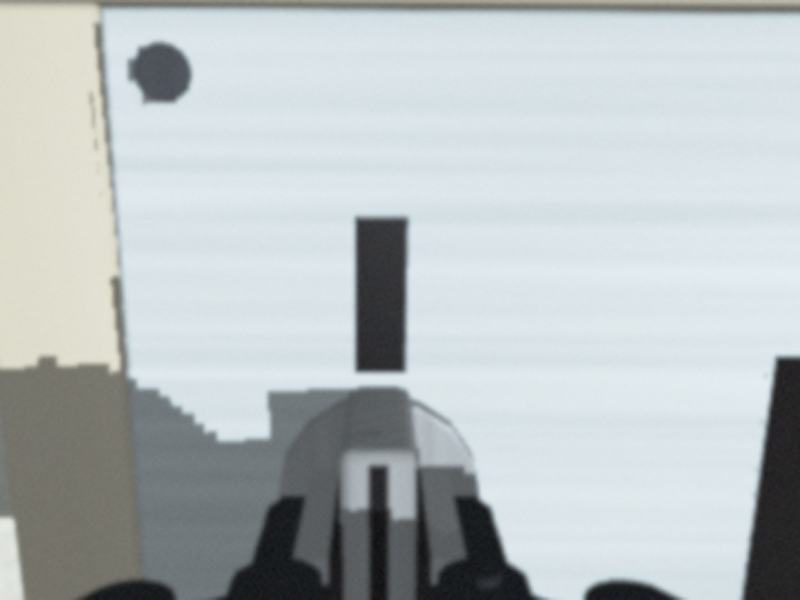

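```bash
python3 - <<'E'
from h import *
fingers.gripper_to(0.5)
p=robot.current_tool_pos()
robot.line_to([p[0],p[1],.19],[180,0,-1.6],velocity=.08)
robot.line_to([p[0],p[1],.29],velocity=.2)
print(robot.current_time_s(),robot.current_tool_pos(),robot.current_eef_rot(),robot.current_contact_force())
f=vision.grab_frame("wrist");crop(f,"l_wrist",170,90,490,330,2.5)
f=vision.grab_frame("side");crop(f,"l_side",220,270,420,430,3)
E
```

```text
23.2333 [ 0.53317696 -0.17944213  0.28853854] [-1.79967351e+02  1.43822234e-01 -1.59774899e+00] [-0.13830912 -0.28993737 -0.66562281]
```

View pics/l_wrist.png

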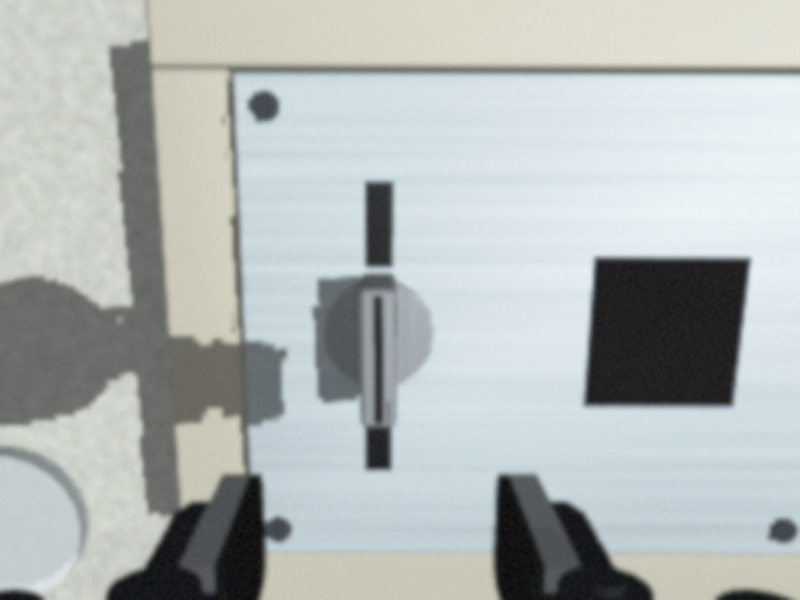

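The slot at (379,296–424) lines up with the marks at (379,223) and (378,448), so it is aligned to within about 1°. Next I shut the fingers and press the pad.

```bash
python3 - <<'E'
from h import *
W=cam("wrist");w=lambda x,y:(170+x/2.5,90+y/2.5)
P=np.mean([ray(W,w(*p),.118) for p in [(595,258),(750,258),(733,405),(585,405)]],0);print("pad",P)
x,y=(P[:2]+[.531,-.2855])/2;print(x,y)
fingers.gripper_to(0.0,force=30)
robot.line_to([x,y,.22],velocity=.2)
robot.line_to([x,y,.145],velocity=.12,f_stop=10)
robot.pause(.2);print(robot.current_tool_pos(),robot.current_contact_force(), robot.tip_reach)
for z in np.arange(.139,.114,-.002):
    hit=robot.line_to([x,y,z],velocity=.02,f_stop=40)
    F=robot.current_contact_force();p=robot.current_tool_pos();print(round(z,4),hit,np.round(p,4),np.round(F,1))
    if F[2]>22 or hit: break
print(robot.current_time_s())
f=vision.grab_frame("side");crop(f,"m_side",220,270,420,430,3)
f=vision.grab_frame("scene");crop(f,"m_scene",140,250,360,470,2.7)
E
```

```text
pad [ 0.52994628 -0.28466202  0.118     ]
0.530473140413211 -0.2850810085146557
[ 0.5311834  -0.28533515  0.14612046] [-1.00437857  0.27042472 -0.35205974] 0.017
0.139 False [ 0.5303 -0.285   0.1387] [ 0.6 -0.8 -0.1]
0.137 False [ 0.5304 -0.285   0.1368] [-0.5  0.7  0.4]
0.135 False [ 0.5307 -0.2851  0.1352] [0.7 0.1 1.1]
0.133 False [ 0.5308 -0.2851  0.1337] [-0.5 -0.2  4.3]
0.131 False [ 0.5308 -0.2852  0.1318] [-1.4  0.5  6.1]
0.129 False [ 0.5307 -0.2851  0.13  ] [-2.2  1.   8.1]
0.127 False [ 0.5307 -0.2852  0.1282] [-1.5  1.1  7.8]
0.125 False [ 0.5307 -0.2851  0.1271] [-3.6  1.3 11.3]
0.123 False [ 0.5307 -0.2852  0.1271] [-6.6  2.4 19.8]
0.121 False [ 0.5308 -0.2852  0.127 ] [-8.7  4.4 27.6]
28.275
```

View pics/m_side.png

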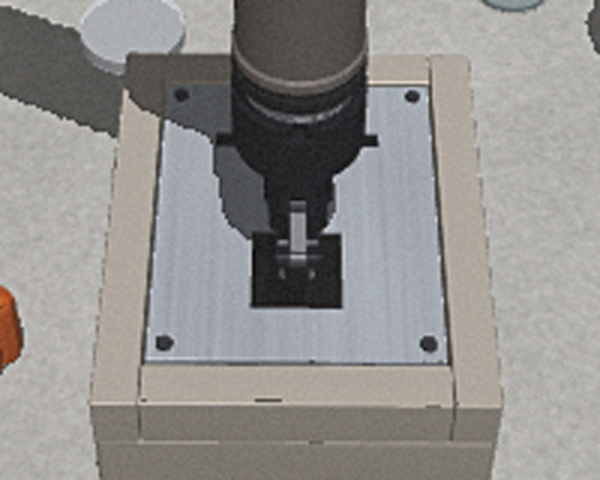

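View pics/m_scene.png

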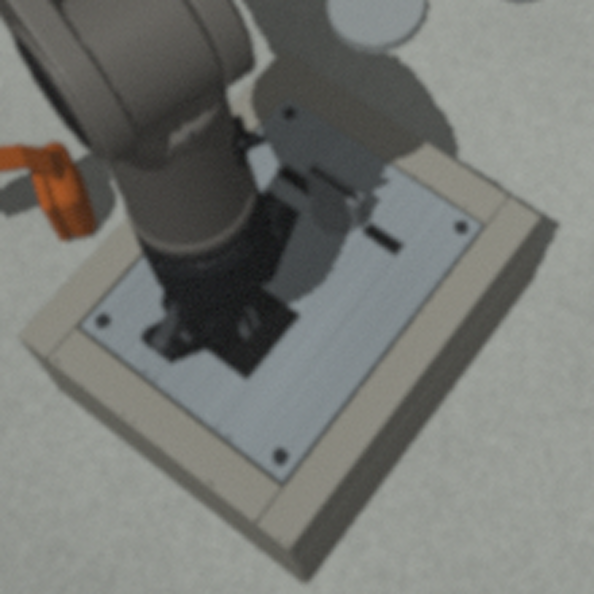

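The panel is flush on its hard stop: 8 mm of travel, then the force climbed to about 27 N with no further motion. One last check of the muffs, the bystanders and the steadiness of the push, then I hand in.

```bash
python3 - <<'E'
from h import *
robot.pause(.5);print(robot.current_contact_force(),robot.current_tool_pos())
f=vision.grab_frame("side");cv2.imwrite("pics/n_side.png",f[:,:,::-1])
E
```

```text
[-9.49872631  4.43197889 27.79501685] [ 0.53077948 -0.28514056  0.12698029]
```

View pics/n_side.png

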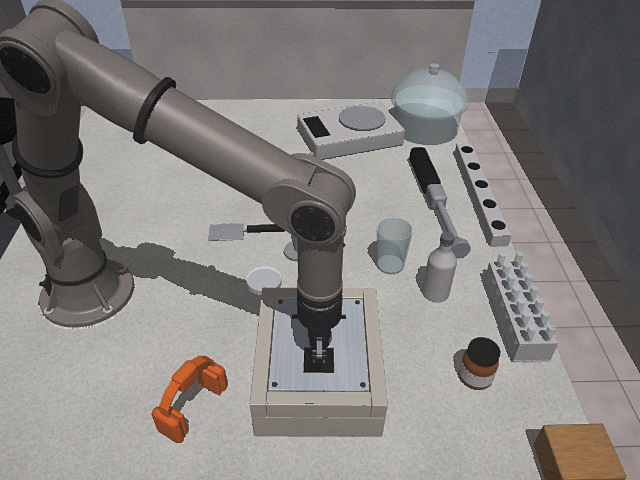

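The bystanders stand where they were: dish (264,279), beaker (394,246), bottle (440,270), spatula (245,231). The arm hides the rail here, so I check it in the scene view.

```bash
python3 - <<'E'
from h import *
f=vision.grab_frame("scene");cv2.imwrite("pics/o_scene.png",f[:,:,::-1])
E
```

```text
(no output)
```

View pics/o_scene.png

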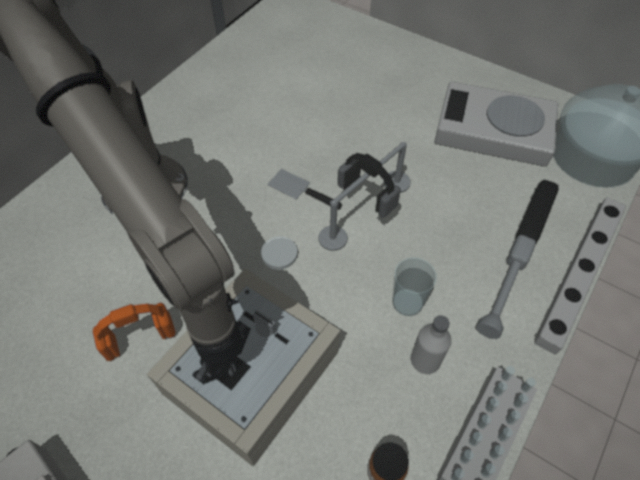

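The muffs hang astride the bar at about (370,180), and everything else is unchanged. I hand in.

```bash
python3 - <<'E'
from h import *
print(robot.current_time_s(),robot.current_contact_force());workorder.close_job()
E
```

```text
28.975 [-10.66876746   3.81448222  27.99720462]
the job is handed in; nothing more can be done
```

The job is done and handed in at about 29 s of the 62 s allowed.

- **Ear defenders:** I gripped them by the crown and hung them astride the middle of the bar, then let go. The last scene picture shows them still hanging there, one cup on each side.
- **Fastener:** I turned it clockwise by about 63°. After letting go, the wrist picture showed the slot in line with the marks to within about 1°.
- **Panel:** I pressed the rubber pad with the shut fingers. It went down about 8 mm to its hard stop and looks flush with the frame. The fingers are still pressing it with about 28 N down, plus roughly 11 N sideways.
- **Everything else:** The beaker, dish, spatula, bottle and the orange look-alike look unmoved in the last pictures.

No check failed. The camera estimates differed from each other by only a few millimetres.

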